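Dip-check the rinse tank and hold the gauge up for reading

TASK

Clear the white reading tile first: drop the paper wad and the cork stub that lie on it into the waste bin. Then take the dip gauge from its cradle, push its stem down the slanting dip tube of the steel tank until the collar stops on the tube's mouth, pull it out again, and hold it level with the graduated side up and the tip over the middle of the tile, roughly 5 to 10 cm above it, for reading. Finish while holding the gauge steady in the air like that, without putting it down, and leave the other labware where it stands.

Things in the scene. Friction and masses are not known exactly. Their poses are not given: they have to be found in the camera images.
- gauge: dip gauge, 228 mm, 140 g, loose in the cradle, axis level 50 mm above the bench. Origin: on its axis at the collar's front face; x to the tip, z out of the graduated side (up at start). Steel stem 9 mm thick, x 0 to 105 mm, last 4 mm tapered; collar 32 mm across, x -8 to 0; grey handle 16 wide (y), 18 high (z), x -123 to -8, free for fingers x -90 to -15. Centre of mass x -40 mm
- gauge_tip (a point): the stem's tip: on the gauge's axis, 105 mm ahead of its origin
- cradle: white plastic rest, fixed, base 200 x 60 x 8 mm. Origin on the bench; the gauge lies along its x axis, tip to +x, its origin within 3 mm of straight above the cradle's. Two saddles with cheeks, 14 mm long, at most 31 mm wide, up to 56 mm high: under the handle's rear at x -102 mm and under the stem at x 70 mm
- tank: stainless rinse tank, fixed, 180 (x) x 150 (y) x 110 mm high, a black filler cap 12 mm high on the top. Origin at the centre of its underside, z up; the dip tube sticks out of its -x end
- dip_tube: steel guide tube rigid on the tank, sloping 40 degrees below level. Origin: centre of its open mouth, 140 mm above the bench, 20 mm outside the tank's -x end; x points down the bore, y level. Bore 15 mm, 115 mm long, flaring to 21 mm at the mouth; rim 29 mm across; 45 mm stands clear of the tank. The collar stops on the rim when the gauge's origin meets this origin
- tile: white ceramic reading tile, fixed, 80 (x) x 120 (y) x 6 mm thick. Origin at the centre of its underside, on the bench; z up. At the start the debris lies on it, about 30 mm to either side of the middle along y
- paper_wad: hard crumpled wad of white paper, 34 mm across and 31 mm high, 15 g, loose on the tile. Origin at the centre of its underside, z up
- cork_stub: cork stub standing on the tile, 23 mm across below and 27 mm above, 27 mm high, 12 g, loose. Origin at the centre of its underside, z up
- waste_bin: grey open waste bin, fixed, 150 x 150 x 70 mm, walls and floor about 4 mm. Origin at the centre of its underside, z up
- beaker: bystander: small glass beaker, 52 mm across, 60 mm high; origin at the centre of its underside
- bottle_cap: bystander: loose screw cap, 30 mm across, 14 mm high; origin at the centre of its underside
- petri_dish: bystander: flat dish, 84 mm across, 15 mm high; origin at the centre of its underside
- amber_jar: bystander: amber jar, 44 mm across, 70 mm high; origin at the centre of its underside

How it is judged:
On the way, in this order (a step that is already met when the one before it is completed fails the run):
1. the paper wad and the cork stub are in the waste bin, let go (x of paper_wad in the frame of waste_bin between -0.073 and 0.073 m and y of paper_wad in the frame of waste_bin between -0.073 and 0.073 m and z of paper_wad in the frame of waste_bin between -0.005 and 0.05 m and x of cork_stub in the frame of waste_bin between -0.073 and 0.073 m and y of cork_stub in the frame of waste_bin between -0.073 and 0.073 m and z of cork_stub in the frame of waste_bin between -0.005 and 0.05 m and contact force between each of paper_wad, cork_stub and the fingers below 0.1 N), for 0.2 s.
2. the gauge is in the dip tube with its collar stopped on the mouth (distance between gauge and dip_tube below 0.007 m and x of gauge in the frame of dip_tube above -0.004 m and angle between the x axis of gauge and the x axis of dip_tube, either way round below 0.12 rad), for 0.2 s.
3. the stem is drawn clear of the tube again (x of gauge_tip in the frame of dip_tube below -0.01 m), for 0.1 s.
At the end, for the whole second after the job is handed in: The wad and the stub lie in the bin, and the fingers alone hold the gauge, at rest and touching nothing else: graduated side up and level within 0.12 rad (7 degrees), its tip within 30 mm (seen from above) of the tile's centre and 29 to 120 mm above the tile's top (all of step 1 and angle between gauge's own z axis and vertical below 0.12 rad and horizontal distance between gauge_tip and tile below 0.03 m and z of gauge_tip in the frame of tile between 0.035 and 0.126 m and contact force between gauge and the fingers above 1 N and linear speed of gauge below 0.03 m/s and contact force between gauge and cradle below 0.1 N and contact force between gauge and tank below 0.1 N and contact force between gauge and dip_tube below 0.1 N and contact force between gauge and tile below 0.1 N and contact force between gauge and waste_bin below 0.1 N and contact force between gauge and beaker below 0.1 N and contact force between gauge and bottle_cap below 0.1 N and contact force between gauge and petri_dish below 0.1 N and contact force between gauge and amber_jar below 0.1 N); the arm keeps its last pose, push and grip.
It fails at once if a piece of bystanding labware is shifted by more than 30 mm or tipped over (distance of any of beaker, bottle_cap, petri_dish, amber_jar from where it was at the start of the episode above 0.03 m or angle between any of beaker, bottle_cap, petri_dish, amber_jar's own z axis and vertical above 0.5 rad).
It also fails if it takes over 72 s, if anything falls off the work surface, if the arm or the gripper's body presses on something with over 40 N, if the wrist force passes 120 N, or if a joint passes its speed limit or range.

ROBOT

A 7-joint arm with a two-finger parallel gripper is mounted at the origin on the work surface. World frame = base frame: x ahead of the robot, y to its left, z up, the work surface at z = 0. Lengths are in m, angles in rad, forces in N, time in s.
With the tool pointing down it reaches from about 0.4 to 0.85 m from the base axis. Payload 10.4 kg.
Tool frame: the origin (TCP) lies at the very end of the fingers, on their centre line; the grasp point (between the pads) lies 19 mm behind it (r.pinch_z is the distance from the TCP to the grasp point, in m); z points along the fingers, y is the line along which they close (so a half turn about z gives the same grasp; the last joint's range is limited). The gripper opens to 87 mm and grips with 3 to 60 N. Pads are 19 mm wide; open, the fingers measure 117 mm over their backs; the gripper's body (75 mm by 190 mm) begins 51 mm behind the grasp point.
Start: joints at [1.147, 0.332, -0.065, 1.46, 0.022, 1.35, -0.088], TCP at [0.244, -0.575, 0.223] pointing down, gripper open.
Joint ranges: [-2.6, 2.6], [-0.5, 2.12], [-1.47, 1.34], [0.16, 2.42], [-1.27, 4.41], [0.06, 2.06], [-2.6, 2.6]. Speed limits (rad/s): [2.22, 2.22, 2.79, 2.79, 3.14, 3.14, 3.14].

INTERFACE

Orientations are given as a unit quaternion [x, y, z, w].
In Python, from bench import r, camera gives the robot as it stands. The module is installed in compiled form; this text tells all that it offers.
- The arm moves only by the shell command python3 -m pendant 'ROWS' [FORCE]. ROWS is JSON, a list of rows, each an object with "dp": the shift along the tool's x, y, z as a fraction of full scale, a list of three; "rotation": the turn, a rotation vector about the tool's x, y, z as a fraction of full scale, a list of three; "jaw": the opening, from 0 (shut) to 1 (fully open). A call has 1 to 8 rows; each row is the pose to reach, as a shift and turn from the pose commanded when the call began, along the tool's axes at that moment, turning the shorter way round; what a row does not reach only later rows make up. Full scale, the value 1, is 0.15 m for a shift and 2 pi rad for a turn. A row lasts 1/8 s, in which the tool goes at most 62.5 mm and 10.7 degrees, less where a joint would pass 70% of its speed; a pose out of reach is approached as far as the arm can. A call with a number of a shift or a turn outside -1 to 1 is refused whole. A call with a gripper value outside its range is refused whole. The fingers move at their own pace and stop on an object; FORCE is the grip in N (left out, the last holds). Time passes only in rows, so rows that repeat a pose let the fingers close. It gives the time, the measured TCP pose, the force, the opening and the grip force at its end, in the units of the state.
- r.read_state(): the state, without advancing time (a new reading comes with each control period).
- camera(name): name is "scene" or "top" or "wrist"; returns a dict with "image" (400x640x3 uint8, red, green, blue), "z_map" (400x640 float32, m along the optical axis (not along the pixel's ray), 0 where there is no reading), "mtx" (3x3 intrinsics, pixels), "T" (4x4, takes a point from camera to world coordinates). Camera axes: x right, y down, z forward; pixel columns grow to the right and rows downward; lengths in m; the calibration is good to about 2 mm. A picture is of the moment at which its call begins.
- r.close_job(): hands the job in; it is judged then, once.
The state is a dict: "time": time; "joint_positions": joint angles; "joint_vel": joint speeds; "joint_torque": joint torques, N m; "ee_pos": TCP position; "eef_rot": TCP orientation; "ft_force": force on the tool from outside, world axes, zero at the start; "torque": the same for the moment, N m; "width": finger opening in m; "grip_force": force on a finger pad.
Only numpy, scipy, OpenCV 4.12 (cv2) and the standard library are available. Lean on these libraries where they do the work, as an engineer would, in place of code of your own. Each camera call takes 0.05 s, during which the arm holds its last target. There are 200 camera calls.

## Working session

There is one attempt and no reset: what is moved stays moved. The work goes in short steps, Python scripts to look and compute and a shell command to move; the robot and the scene stay as the last step left them, time stands still between calls to the robot, and variables do not carry over. Pictures are saved under pics/ and viewed, at most 10 in all, crops included, and the job is handed in when it is done.

```bash
mkdir -p pics
cat > h.py <<'E'
import numpy as np, cv2
from scipy.spatial.transform import Rotation as R
from bench import r, camera
def pts(c):
    z=c["z_map"]; v,u=np.indices(z.shape); K=c["mtx"]
    P=np.stack([(u-K[0,2])/K[0,0]*z,(v-K[1,2])/K[1,1]*z,z],-1)
    return P@c["T"][:3,:3].T+c["T"][:3,3]
def save(c,n): cv2.imwrite(f"pics/{n}.png",c["image"][:,:,::-1])
E
python3 - <<'E'
from h import *
import pickle
cs={n:camera(n) for n in("top","scene")}
pickle.dump(cs,open("c0.pkl","wb"))
for n in cs: save(cs[n],n); print(n,cs[n]["T"].round(3).tolist(),cs[n]["mtx"].round(1).tolist())
s=r.read_state();print(s["time"],s["ee_pos"],s["eef_rot"],s["width"],r.pinch_z)
E
```

```text
top [[-0.022, -0.991, 0.131, 0.431], [-1.0, 0.023, 0.004, 0.007], [-0.007, -0.131, -0.991, 0.977], [0.0, 0.0, 0.0, 1.0]] [[395.7, 0.0, 316.6], [0.0, 395.7, 194.1], [0.0, 0.0, 1.0]]
scene [[-0.065, 0.815, -0.576, 1.184], [0.998, 0.056, -0.033, 0.083], [0.006, -0.577, -0.817, 1.009], [0.0, 0.0, 0.0, 1.0]] [[467.9, 0.0, 320.7], [0.0, 467.9, 194.9], [0.0, 0.0, 1.0]]
0.1 [ 0.24368308 -0.57515985  0.22183933] [ 9.79986596e-01  1.99062494e-01 -1.59313983e-04 -6.08331683e-04] 0.08696296216242264 0.0187
```

View pics/top.png

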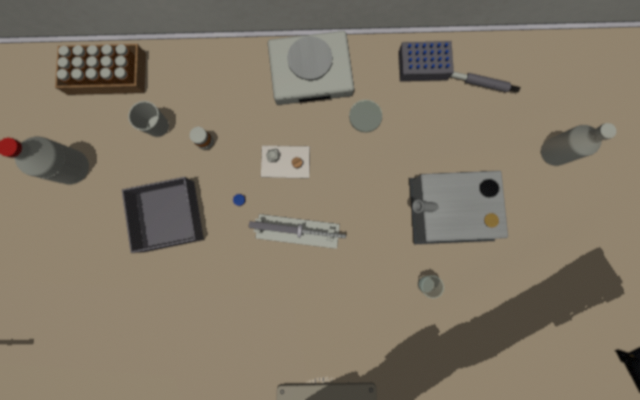

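View pics/scene.png

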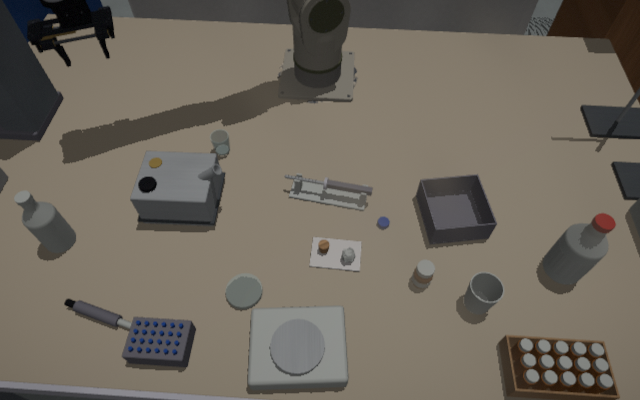

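The top view shows the tile at (285,162) with the wad at (273,155) and the cork at (297,162). The bin is at (163,214) and the gauge in its cradle at (298,231), tip to the right. The tank is at (462,207), with the tube mouth near (418,206). The cap is at (239,200), and there is a small glass at (429,285).

```bash
cat > m.py <<'E'
from h import *
import pickle
cs=pickle.load(open("c0.pkl","rb")); c=cs["top"]; P=pts(c); im=c["image"].astype(int)
def reg(u0,v0,u1,v1,z0,z1,cond=None,nm="",P=P,im=im):
    m=np.zeros(P.shape[:2],bool); m[v0:v1,u0:u1]=1
    m&=(P[...,2]>z0)&(P[...,2]<z1)
    if cond is not None: m&=cond(im)
    q=P[m]
    rc=cv2.minAreaRect((q[:,:2]*1000).astype(np.float32))
    print(nm,len(q),"mean",q.mean(0).round(4),"zmax",q[:,2].max().round(3),"rect",np.round(rc[0],1),np.round(rc[1],1),round(rc[2],1)); return q
print("bench z",np.median(P[330:370,200:300,2]))
white=lambda i:(i.min(-1)>150)
reg(255,140,318,182,0.002,0.012,white,"tile")
reg(255,140,285,170,0.014,0.05,None,"wad")
reg(286,150,310,172,0.014,0.05,None,"cork")
reg(115,170,215,260,0.05,0.09,None,"bin rim")
reg(245,210,350,250,0.003,0.014,None,"cradle base")
reg(240,205,355,250,0.04,0.08,None,"gauge+saddle")
reg(240,205,288,250,0.052,0.08,None,"handle")
reg(290,205,307,250,0.057,0.09,None,"collar")
reg(305,205,355,250,0.047,0.08,None,"stem")
reg(405,165,515,245,0.10,0.114,None,"tanktop")
reg(405,190,440,220,0.114,0.17,None,"tube")
reg(415,270,445,300,0.03,0.1,None,"glass429")
reg(185,122,215,152,0.03,0.1,None,"jar200")
reg(228,190,250,210,0.005,0.03,None,"cap")
reg(345,98,385,135,0.005,0.03,None,"petri")
c2=cs["scene"];P2=pts(c2);i2=c2["image"].astype(int)
print("scene")
reg(305,232,365,272,0.002,0.012,white,"tile",P2,i2)
reg(338,243,360,268,0.014,0.05,None,"wad",P2,i2)
reg(314,236,334,256,0.014,0.05,None,"cork",P2,i2)
reg(405,170,505,250,0.06,0.09,None,"bin rim",P2,i2)
reg(280,165,385,215,0.047,0.08,None,"gauge",P2,i2)
reg(325,165,385,215,0.052,0.08,None,"handle+collar",P2,i2)
reg(130,145,230,225,0.1,0.114,None,"tanktop",P2,i2)
reg(190,150,230,195,0.114,0.17,None,"tube",P2,i2)
for n,c,b in(("top",cs["top"],(235,150,325,250)),("top",cs["top"],(395,150,515,310)),("scene",c2,(130,110,390,280))):
    u0,v0,u1,v1=b; k=min(800/(u1-u0),600/(v1-v0)) 
    print(b,k)
a=cs["top"]["image"][140:250,235:455,::-1]; b=c2["image"][125:275,130:380,::-1]
A=cv2.resize(a,(600,300),interpolation=3);B=cv2.resize(b,(500,300),interpolation=3)
o=np.zeros((600,600,3),np.uint8);o[:300]=A;o[300:,:500]=B;cv2.imwrite("pics/crop1.png",o)
E
python3 m.py
```

```text
bench z 0.00060897748931793
tile 1035 mean [0.6405 0.0866 0.0066] zmax 0.012 rect [644.   88.4] [117.7  76.4] 87.6
wad 144 mean [0.653  0.117  0.0325] zmax 0.041 rect [654.8 117.8] [30.8 30.6] 3.4
cork 100 mean [0.6343 0.0584 0.0328] zmax 0.037 rect [635.2  59.1] [24.4 24.8] 89.2
bin rim 973 mean [0.5161 0.3836 0.0644] zmax 0.075 rect [512.7 377.6] [150.4 151.3] 10.4
cradle base 1629 mean [0.4687 0.0555 0.008 ] zmax 0.014 rect [473.5  60.4] [254.5  95.4] 88.7
gauge+saddle 656 mean [0.4705 0.0714 0.0572] zmax 0.07 rect [469.4  58.8] [226.4  30.9] 81.9
handle 296 mean [0.4789 0.1271 0.059 ] zmax 0.063 rect [481.8 126.1] [91.  30.3] 88.6
collar 96 mean [0.4685 0.06   0.0614] zmax 0.07 rect [467.5  61.3] [25.8 27.7] 88.9
stem 195 mean [ 0.4587 -0.0081  0.0542] zmax 0.059 rect [457.9  -6.7] [92.9 25.3] 89.0
tanktop 5024 mean [ 0.5098 -0.3079  0.1108] zmax 0.114 rect [ 512.9 -312. ] [150.1 181.4] 1.2
tube 247 mean [ 0.5105 -0.2183  0.1321] zmax 0.153 rect [ 505.6 -223.3] [51.5 56. ] 11.5
glass429 249 mean [ 0.333  -0.2498  0.0512] zmax 0.065 rect [ 334.4 -245.1] [50.3 49. ] 89.9
jar200 344
[... 350 characters left out ...]
an [0.6605 0.1184 0.0314] zmax 0.041 rect [657.  117.7] [33.5 31.5] 18.6
cork 119 mean [0.6392 0.0591 0.0308] zmax 0.041 rect [636.8  58.5] [26.8 23.9] 4.8
bin rim 694 mean [0.5186 0.3805 0.0673] zmax 0.075 rect [514.7 378.3] [153.4 152.5] 10.1
gauge 581 mean [0.4751 0.0744 0.056 ] zmax 0.069 rect [470.   58.2] [228.   32.5] 81.5
handle+collar 335 mean [0.4801 0.1116 0.0584] zmax 0.069 rect [480.6 110.9] [119.9  32.5] 85.2
tanktop 3408 mean [ 0.5198 -0.3075  0.1099] zmax 0.114 rect [ 514.4 -310.3] [153.  180.9] 0.7
tube 213 mean [ 0.5148 -0.2173  0.1313] zmax 0.153 rect [ 505.6 -231. ] [127.6  74.1] 7.5
(235, 150, 325, 250) 6.0
(395, 150, 515, 310) 3.75
(130, 110, 390, 280) 3.076923076923077
```

View pics/crop1.png

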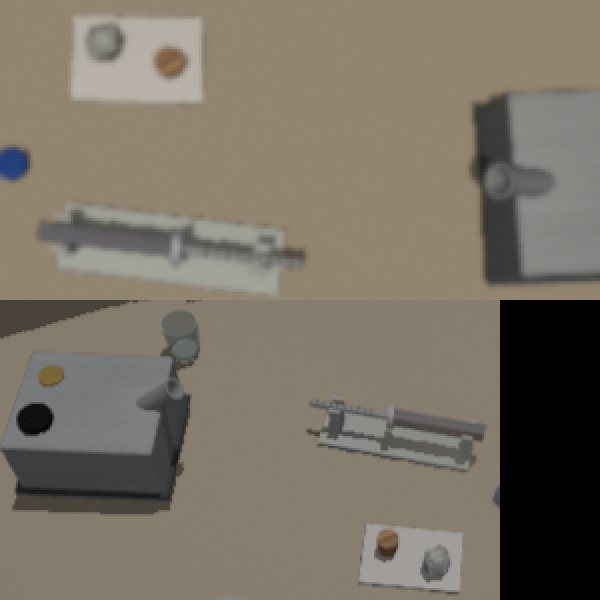

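```bash
cat > plan.py <<'E'
# usage: plan.py x y z [tilt_deg yaw_deg]: chain of shifts (dp, rotation) from measured pose; world target for TCP
import sys
from h import *
def Rt(tilt,yaw):  # tool x = +y world, y = +x world, z down; yaw about world z; tilt about tool y (tip -x_tool down = +)
    B=np.array([[0,1,0],[1,0,0],[0,0,-1.]])
    return R.from_euler("z",yaw,degrees=True)*R.from_matrix(B)*R.from_euler("y",tilt,degrees=True)
def show(p,Rw,s=None):
    s=s or r.read_state(); R0=R.from_quat(s["eef_rot"])
    d=R0.inv().apply(np.array(p)-s["ee_pos"])/.15; w=(R0.inv()*Rw).as_rotvec()/(2*np.pi)
    print("dp",d.round(4).tolist(),"rot",w.round(4).tolist(),"rows~",round(max(np.linalg.norm(d)*.15/.0625,np.linalg.norm(w)*360/10.7),1))
if __name__=="__main__":
    a=list(map(float,sys.argv[1:])); 
    show(a[:3],Rt(*(a[3:5] if len(a)>3 else (0,0))))
    print("tilted tool z",Rt(40,0).apply([0,0,1]).round(2))
E
python3 plan.py 0.35 -0.40 0.30; python3 plan.py 0.51 -0.16 0.30 40 0
```

```text
dp [1.1082, -0.7993, -0.5201] rot [-0.0002, -0.0001, -0.1862] rows~ 6.3
tilted tool z [ 0.    0.64 -0.77]
dp [2.7146, -1.8563, -0.5189] rot [0.0647, 0.0978, -0.1783] rows~ 8.0
tilted tool z [ 0.    0.64 -0.77]
```

```bash
python3 -m pendant '[{"dp":[1,-0.72,-0.5],"rotation":[0,0,-0.186],"jaw":0.7},{"dp":[1,-0.72,-0.5],"rotation":[0,0,-0.186],"jaw":0.7},{"dp":[1,-0.72,-0.5],"rotation":[0,0,-0.186],"jaw":0.7},{"dp":[1,-0.72,-0.5],"rotation":[0,0,-0.186],"jaw":0.7},{"dp":[1,-0.72,-0.5],"rotation":[0,0,-0.186],"jaw":0.7},{"dp":[1,-0.72,-0.5],"rotation":[0,0,-0.186],"jaw":0.7},{"dp":[1,-0.72,-0.5],"rotation":[0,0,-0.186],"jaw":0.7}]'; python3 plan.py 0.51 -0.16 0.30 40 0
```

```text
time: 0.98
ee_pos: [0.3397, -0.4173, 0.2972]
eef_rot: [0.706, 0.708, 0.0, -0.0]
ft_force: [-0.2, 0.1, -0.4]
width: 0.0611
grip_force: 0.0
dp [1.713, 1.1394, -0.0183] rot [-0.0002, 0.111, 0.0003] rows~ 4.9
tilted tool z [ 0.    0.64 -0.77]
```

```bash
python3 -m pendant '[{"dp":[0.5,0.4,0],"rotation":[0,0.03,0],"jaw":0.6},{"dp":[1,0.8,0],"rotation":[0,0.055,0],"jaw":0.6},{"dp":[1,1,0],"rotation":[0,0.111,0],"jaw":0.6},{"dp":[1,1,0],"rotation":[0,0.111,0],"jaw":0.6},{"dp":[1,1,0],"rotation":[0,0.111,0],"jaw":0.6},{"dp":[1,1,0],"rotation":[0,0.111,0],"jaw":0.6}]'; python3 plan.py 0.51 -0.16 0.26 40 0
```

```text
time: 1.72
ee_pos: [0.4897, -0.2682, 0.2978]
eef_rot: [0.665, 0.664, 0.241, -0.24]
ft_force: [-0.3, 0.2, 1.0]
width: 0.0524
grip_force: 0.0
dp [0.393, 0.1343, 0.6554] rot [0.0002, 0.0006, -0.0002] rows~ 1.9
tilted tool z [ 0.    0.64 -0.77]
```

```bash
python3 -m pendant '[{"dp":[0.39,0.13,0.65],"rotation":[0,0,0],"jaw":0.6},{"dp":[0.39,0.13,0.65],"rotation":[0,0,0],"jaw":0.6},{"dp":[0.39,0.13,0.65],"rotation":[0,0,0],"jaw":0.6},{"dp":[0.39,0.13,0.65],"rotation":[0,0,0],"jaw":0.6}]'
python3 - <<'E'
from h import *
import pickle
s=r.read_state();print(s["joint_positions"].__class__,np.round(s["joint_positions"],2))
c=camera("wrist");pickle.dump(c,open("w0.pkl","wb"));save(c,"w0");print(c["T"].round(3).tolist(),c["mtx"][0])
E
python3 plan.py 0.513 -0.154 0.18 40 0
```

```text
time: 2.22
ee_pos: [0.5094, -0.1612, 0.2618]
eef_rot: [0.665, 0.665, 0.241, -0.239]
ft_force: [-0.3, -1.0, -0.4]
width: 0.0528
grip_force: 0.0
<class 'numpy.ndarray'> [ 0.89  0.42 -0.41  1.46 -0.44  1.64  0.53]
[[1.0, -0.002, 0.004, 0.508], [-0.003, -0.922, 0.387, -0.203], [0.003, -0.387, -0.922, 0.438], [0.0, 0.0, 0.0, 1.0]] [352.8239726    0.         315.22607766]
dp [-0.3077, 0.0224, 0.4514] rot [0.0005, 0.0007, -0.0002] rows~ 1.3
tilted tool z [ 0.    0.64 -0.77]
```

View pics/w0.png

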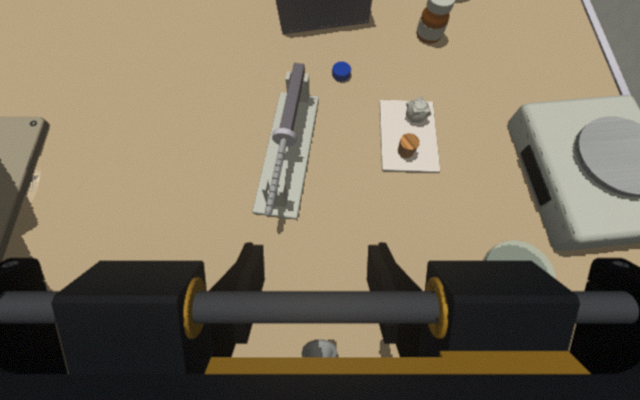

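The wrist view shows the tube at (320,348) between the fingers, the gauge from (298,70) to (270,210), the wad at (420,108) and the cork at (409,145). The joints have room at a 40° tilt. I'll level the tool and look from above on the way over.

```bash
python3 plan.py 0.50 -0.08 0.32 0 0; python3 -m pendant '[{"dp":[0.6,0,-0.1],"rotation":[0,-0.111,0],"jaw":0.6},{"dp":[0.6,0,-0.1],"rotation":[0,-0.111,0],"jaw":0.6},{"dp":[0.6,0,-0.1],"rotation":[0,-0.111,0],"jaw":0.6},{"dp":[0.6,0,-0.1],"rotation":[0,-0.111,0],"jaw":0.6},{"dp":[0.6,0,-0.1],"rotation":[0,-0.111,0],"jaw":0.6},{"dp":[0.6,0,-0.1],"rotation":[0,-0.111,0],"jaw":0.6}]'
python3 - <<'E'
from h import *
import pickle
c=camera("wrist");pickle.dump(c,open("w1.pkl","wb"));save(c,"w1");print(c["T"].round(3).tolist())
E
```

```text
dp [0.6683, -0.0641, 0.049] rot [0.0004, -0.1104, -0.0004] rows~ 3.7
tilted tool z [ 0.    0.64 -0.77]
time: 3.02
ee_pos: [0.5095, -0.1027, 0.3297]
eef_rot: [0.709, 0.706, 0.001, -0.001]
ft_force: [0.4, -1.0, 1.1]
width: 0.0522
grip_force: 0.0
[[1.0, -0.005, -0.001, 0.509], [-0.006, -0.957, -0.29, -0.022], [0.001, 0.29, -0.957, 0.492], [0.0, 0.0, 0.0, 1.0]]
```

View pics/w1.png

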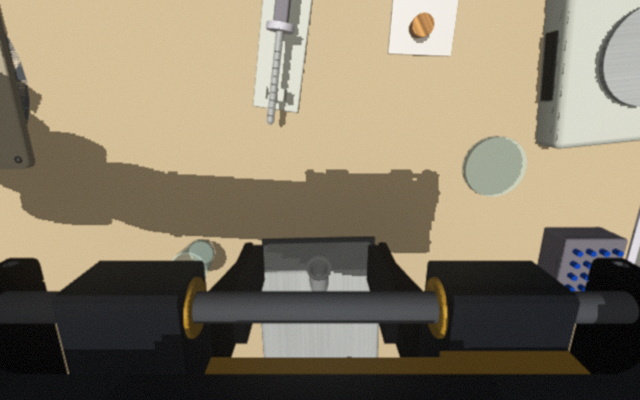

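The mouth rim is at about (318,267), the stem tip at (270,121) and the collar at (281,25).

```bash
cat > ray.py <<'E'
from h import *
def ray(c,u,v,z):
    d=c["T"][:3,:3]@np.linalg.solve(c["mtx"],[u,v,1.]); o=c["T"][:3,3]; return (o+d*(z-o[2])/d[2]).round(4)
E
python3 - <<'E'
from ray import *
import pickle
c=pickle.load(open("w1.pkl","rb"));P=pts(c)
sub=P[250:292,295:340];m=(sub[...,2]>0.116)&(sub[...,2]<0.17);q=sub[m]
print(len(q),q.mean(0),q.min(0),q.max(0)); 
for y0 in np.arange(-.27,-.18,.01):
    k=q[(q[:,1]>y0)&(q[:,1]<y0+.01)]
    if len(k): print(round(y0,3),len(k),"x",k[:,0].min().round(4),k[:,0].max().round(4),"ztop",k[:,2].max().round(4))
print("mouth ray",ray(c,318,267,.14))
print("tip",ray(c,270,121,.05),"collar",ray(c,281,25,.05))
# rim by PCA of handles; crop
i=c["image"][240:292,270:370,::-1];cv2.imwrite("pics/mouth.png",cv2.resize(i,None,fx=7,fy=7,interpolation=3))
E
```

```text
636 [ 0.51227161 -0.21149359  0.13289769] [ 0.49825951 -0.24373262  0.11602131] [ 0.52580586 -0.19256872  0.15055011]
-0.25 16 x 0.5056 0.5199 ztop 0.1207
-0.24 65 x 0.5021 0.5235 ztop 0.1299
-0.23 82 x 0.5011 0.5233 ztop 0.1375
-0.22 100 x 0.5012 0.523 ztop 0.1498
-0.21 242 x 0.4983 0.5258 ztop 0.1506
-0.2 131 x 0.4993 0.5248 ztop 0.1394
mouth ray [ 0.5115 -0.2015  0.14  ]
tip [ 0.4541 -0.05    0.05  ] collar [0.4711 0.0561 0.05  ]
```

View pics/mouth.png

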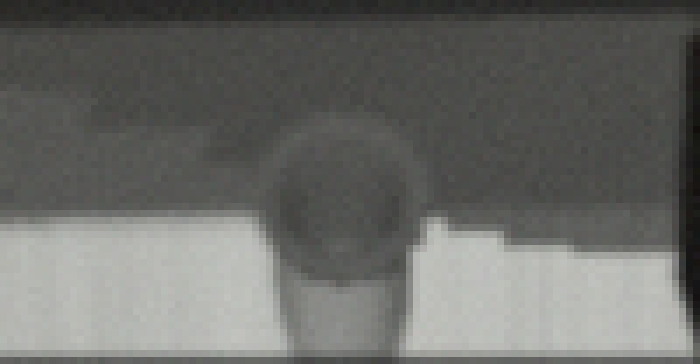

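```bash
python3 -m pendant '[{"dp":[1,0.98,0.9],"rotation":[0,0,0],"jaw":0.6},{"dp":[1,0.98,0.9],"rotation":[0,0,0],"jaw":0.6},{"dp":[1,0.98,0.9],"rotation":[0,0,0],"jaw":0.6},{"dp":[1,0.98,0.9],"rotation":[0,0,0],"jaw":0.6},{"dp":[1,0.98,0.9],"rotation":[0,0,0],"jaw":0.6},{"dp":[1,0.98,0.9],"rotation":[0,0,0],"jaw":0.6}]' >/dev/null
python3 -m pendant '[{"dp":[0.475,0,0.63],"rotation":[0,0,0],"jaw":0.6},{"dp":[0.475,0,0.63],"rotation":[0,0,0],"jaw":0.6},{"dp":[0.475,0,0.63],"rotation":[0,0,0],"jaw":0.6},{"dp":[0.475,0,0.63],"rotation":[0,0,0],"jaw":0.6},{"dp":[0.475,0,0.63],"rotation":[0,0,0],"jaw":0.6}]'; python3 plan.py 0.656 0.118 0.010
```

```text
time: 4.45
ee_pos: [0.6585, 0.1179, 0.1024]
eef_rot: [0.709, 0.706, 0.001, 0.001]
ft_force: [0.2, 1.1, 1.0]
width: 0.0524
grip_force: 0.0
dp [0.0009, -0.019, 0.6157] rot [0.0005, 0.0001, -0.0007] rows~ 1.5
tilted tool z [ 0.    0.64 -0.77]
```

```bash
python3 -m pendant '[{"dp":[0,-0.019,0.3],"rotation":[0,0,0],"jaw":0.6},{"dp":[0,-0.019,0.6],"rotation":[0,0,0],"jaw":0.6},{"dp":[0,-0.019,0.61],"rotation":[0,0,0],"jaw":0.6},{"dp":[0,-0.019,0.61],"rotation":[0,0,0],"jaw":0},{"dp":[0,-0.019,0.61],"rotation":[0,0,0],"jaw":0},{"dp":[0,-0.019,0.61],"rotation":[0,0,0],"jaw":0},{"dp":[0,-0.019,0.61],"rotation":[0,0,0],"jaw":0},{"dp":[0,-0.019,0.61],"rotation":[0,0,0],"jaw":0}]' 12
python3 -m pendant '[{"dp":[0,0,-0.3],"rotation":[0,0,0],"jaw":0},{"dp":[0,0,-0.6],"rotation":[0,0,0],"jaw":0},{"dp":[0,0,-0.9],"rotation":[0,0,0],"jaw":0},{"dp":[0,0,-0.9],"rotation":[0,0,0],"jaw":0},{"dp":[0,0,-0.9],"rotation":[0,0,0],"jaw":0}]'; python3 plan.py 0.53 0.378 0.15
```

```text
time: 5.45
ee_pos: [0.6547, 0.1199, 0.0095]
eef_rot: [0.708, 0.707, 0.0, 0.001]
ft_force: [-0.4, -1.8, 6.2]
width: 0.0327
grip_force: 12.0
time: 6.08
ee_pos: [0.6538, 0.12, 0.1429]
eef_rot: [0.708, 0.707, -0.0, -0.0]
ft_force: [0.4, -0.2, -0.3]
width: 0.0329
grip_force: 12.0
dp [1.7192, -0.8276, -0.0472] rot [-0.0001, 0.0001, -0.0002] rows~ 4.6
tilted tool z [ 0.    0.64 -0.77]
```

```bash
python3 -m pendant '[{"dp":[1,-0.6,0],"rotation":[0,0,0],"jaw":0},{"dp":[1,-0.6,0],"rotation":[0,0,0],"jaw":0},{"dp":[1,-0.6,0],"rotation":[0,0,0],"jaw":0},{"dp":[1,-0.6,0],"rotation":[0,0,0],"jaw":0}]' >/dev/null
python3 -m pendant '[{"dp":[0.72,-0.23,0],"rotation":[0,0,0],"jaw":0},{"dp":[0.72,-0.23,0],"rotation":[0,0,0],"jaw":0},{"dp":[0.72,-0.23,0],"rotation":[0,0,0],"jaw":0},{"dp":[0.72,-0.23,0.3],"rotation":[0,0,0],"jaw":0},{"dp":[0.72,-0.23,0.55],"rotation":[0,0,0],"jaw":0},{"dp":[0.72,-0.23,0.55],"rotation":[0,0,0],"jaw":0}]'
python3 -m pendant '[{"dp":[0,0,0],"rotation":[0,0,0],"jaw":0.6},{"dp":[0,0,0],"rotation":[0,0,0],"jaw":0.6},{"dp":[0,0,-0.3],"rotation":[0,0,0],"jaw":0.6},{"dp":[0,0,-0.6],"rotation":[0,0,0],"jaw":0.6}]'
python3 plan.py 0.636 0.059 0.12
```

```text
time: 7.32
ee_pos: [0.5291, 0.375, 0.0572]
eef_rot: [0.708, 0.706, -0.004, -0.0]
ft_force: [-0.6, 0.0, 0.4]
width: 0.0328
grip_force: 12.0
time: 7.82
ee_pos: [0.5302, 0.3784, 0.1535]
eef_rot: [0.708, 0.707, 0.001, 0.0]
ft_force: [0.6, 0.4, 0.1]
width: 0.0514
grip_force: 0.0
dp [-2.1286, 0.7077, 0.2227] rot [0.0001, -0.0001, -0.0002] rows~ 5.4
tilted tool z [ 0.    0.64 -0.77]
```

```bash
python3 -m pendant '[{"dp":[-1,0.4,0],"rotation":[0,0,0],"jaw":0.5},{"dp":[-1,0.4,0],"rotation":[0,0,0],"jaw":0.5},{"dp":[-1,0.4,0],"rotation":[0,0,0],"jaw":0.5},{"dp":[-1,0.4,0],"rotation":[0,0,0],"jaw":0.5}]' >/dev/null
python3 -m pendant '[{"dp":[-1,0.3,0],"rotation":[0,0,0],"jaw":0.5},{"dp":[-1,0.3,0],"rotation":[0,0,0],"jaw":0.5},{"dp":[-1,0.3,0],"rotation":[0,0,0],"jaw":0.5},{"dp":[-1,0.3,0],"rotation":[0,0,0],"jaw":0.5},{"dp":[-1,0.3,0],"rotation":[0,0,0],"jaw":0.5}]'
python3 plan.py 0.636 0.059 0.010
python3 - <<'E'
from h import *
import pickle
c=camera("top");pickle.dump(c,open("t1.pkl","wb"));P=pts(c)
for n,(u0,v0,u1,v1),z0,z1 in(("cork",(286,150,310,172),.014,.05),("wad old",(255,140,285,170),.014,.05),("in bin",(140,190,190,240),.015,.05)):
    q=P[v0:v1,u0:u1].reshape(-1,3);q=q[(q[:,2]>z0)&(q[:,2]<z1)];print(n,len(q),q.mean(0) if len(q) else "", q.max(0) if len(q) else "")
E
```

```text
time: 8.95
ee_pos: [0.6345, 0.0805, 0.152]
eef_rot: [0.707, 0.707, 0.001, -0.0]
ft_force: [0.1, 1.3, 0.2]
width: 0.0437
grip_force: 0.0
dp [-0.1444, 0.0093, 0.9464] rot [0.0001, -0.0002, 0.0001] rows~ 2.3
tilted tool z [ 0.    0.64 -0.77]
cork 0  
wad old 0  
in bin 188 [0.53397904 0.38106244 0.02908264] [0.57777306 0.44282754 0.04082696]
```

```bash
python3 -m pendant '[{"dp":[-0.144,0.01,0.4],"rotation":[0,0,0],"jaw":0.55},{"dp":[-0.144,0.01,0.75],"rotation":[0,0,0],"jaw":0.55},{"dp":[-0.144,0.01,0.94],"rotation":[0,0,0],"jaw":0.55},{"dp":[-0.144,0.01,0.94],"rotation":[0,0,0],"jaw":0.55},{"dp":[-0.144,0.01,0.94],"rotation":[0,0,0],"jaw":0},{"dp":[-0.144,0.01,0.94],"rotation":[0,0,0],"jaw":0},{"dp":[-0.144,0.01,0.94],"rotation":[0,0,0],"jaw":0},{"dp":[-0.144,0.01,0.94],"rotation":[0,0,0],"jaw":0}]' 10
python3 -m pendant '[{"dp":[0,0,0],"rotation":[0,0,0],"jaw":0},{"dp":[0,0,-0.3],"rotation":[0,0,0],"jaw":0},{"dp":[0,0,-0.6],"rotation":[0,0,0],"jaw":0},{"dp":[0,0,-0.9],"rotation":[0,0,0],"jaw":0},{"dp":[0,0,-0.94],"rotation":[0,0,0],"jaw":0}]'; python3 plan.py 0.495 0.375 0.15
```

```text
time: 10.0
ee_pos: [0.6363, 0.0567, 0.0105]
eef_rot: [0.708, 0.707, 0.0, 0.0]
ft_force: [-0.1, 0.4, 2.2]
width: 0.0259
grip_force: 9.7
time: 10.62
ee_pos: [0.6377, 0.0569, 0.1549]
eef_rot: [0.708, 0.707, 0.002, 0.002]
ft_force: [0.3, 0.0, -0.7]
width: 0.0255
grip_force: 9.8
dp [2.1192, -0.955, 0.0278] rot [0.0009, -0.0, -0.0002] rows~ 5.6
tilted tool z [ 0.    0.64 -0.77]
```

```bash
python3 -m pendant '[{"dp":[1,-0.5,0],"rotation":[0,0,0],"jaw":0},{"dp":[1,-0.5,0],"rotation":[0,0,0],"jaw":0},{"dp":[1,-0.5,0],"rotation":[0,0,0],"jaw":0},{"dp":[1,-0.5,0],"rotation":[0,0,0],"jaw":0}]' >/dev/null
python3 -m pendant '[{"dp":[1,-0.4,0],"rotation":[0,0,0],"jaw":0},{"dp":[1,-0.4,0],"rotation":[0,0,0],"jaw":0},{"dp":[1,-0.4,0],"rotation":[0,0,0],"jaw":0},{"dp":[1,-0.4,0.3],"rotation":[0,0,0],"jaw":0},{"dp":[1,-0.4,0.55],"rotation":[0,0,0],"jaw":0},{"dp":[1,-0.4,0.55],"rotation":[0,0,0],"jaw":0}]'
python3 -m pendant '[{"dp":[0,0,0],"rotation":[0,0,0],"jaw":0.55},{"dp":[0,0,0],"rotation":[0,0,0],"jaw":0.55},{"dp":[0,0,-0.3],"rotation":[0,0,0],"jaw":0.5},{"dp":[0,0,-0.6],"rotation":[0,0,0],"jaw":0.5},{"dp":[0,0,-0.6],"rotation":[0,0,0],"jaw":0.5}]'
python3 plan.py 0.475 0.14 0.18 0 -8
```

```text
time: 11.88
ee_pos: [0.5005, 0.3542, 0.0652]
eef_rot: [0.708, 0.706, -0.003, -0.0]
ft_force: [-0.6, -0.9, 0.6]
width: 0.0256
grip_force: 9.8
time: 12.5
ee_pos: [0.5033, 0.3585, 0.1639]
eef_rot: [0.708, 0.707, 0.004, 0.001]
ft_force: [0.8, 0.3, 0.2]
width: 0.0433
grip_force: 0.0
dp [-1.4565, -0.1861, -0.1147] rot [0.0011, -0.0008, 0.022] rows~ 3.5
tilted tool z [ 0.    0.64 -0.77]
```

```bash
python3 -m pendant '[{"dp":[-1,-0.19,-0.1],"rotation":[0,0,0.022],"jaw":0.5},{"dp":[-1,-0.19,-0.1],"rotation":[0,0,0.022],"jaw":0.5},{"dp":[-1,-0.19,-0.1],"rotation":[0,0,0.022],"jaw":0.5},{"dp":[-1,-0.19,-0.1],"rotation":[0,0,0.022],"jaw":0.5},{"dp":[-1,-0.19,-0.1],"rotation":[0,0,0.022],"jaw":0.5}]'
python3 - <<'E'
from h import *
c=camera("top");P=pts(c);im=c["image"].astype(int)
q=P[185:245,130:200].reshape(-1,3);q=q[(q[:,2]>.012)&(q[:,2]<.05)]
m=(P[...,2]>.047)&(P[...,2]<.075);m[:205]=0;m[250:]=0;m[:,:240]=0;m[:,355:]=0
g=P[m];rc=cv2.minAreaRect((g[:,:2]*1000).astype(np.float32));print(len(g),rc)
for n,k in (("brown",(im[...,0]-im[...,2]>60)),):
    mm=k&(P[...,2]>.012)&(P[...,2]<.05);mm[:185]=0;mm[245:]=0;mm[:,:130]=0;mm[:,200:]=0;print(n,mm.sum(),P[mm].mean(0) if mm.any() else "")
print("bin",len(q),q.mean(0))
save(c,"t2")
E
python3 plan.py 0.475 0.096 0.12 0 -8.2
```

```text
time: 13.12
ee_pos: [0.4729, 0.2077, 0.1739]
eef_rot: [0.754, 0.656, 0.0, 0.0]
ft_force: [0.4, 0.0, 0.1]
width: 0.0435
grip_force: 0.0
630 ((469.2230529785156, 58.552635192871094), (225.6092529296875, 30.711650848388672), 81.79959869384766)
brown 0 
bin 41 [0.57316351 0.31295114 0.03284342]
dp [-0.7384, 0.1176, 0.3578] rot [0.0, -0.0001, 0.0008] rows~ 2.0
tilted tool z [ 0.    0.64 -0.77]
```

Run:
```python
import cv2
i=cv2.imread("pics/t2.png")[150:270,110:370];cv2.imwrite("pics/t2c.png",cv2.resize(i,None,fx=3,fy=3,interpolation=3))
```

```text
(no output)
```

View pics/t2c.png

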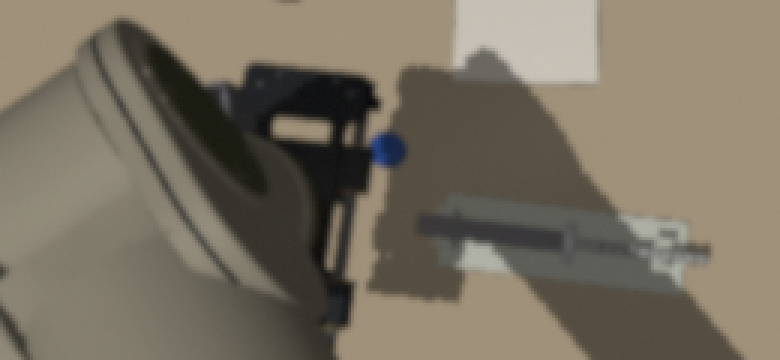

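The tile is empty and the gauge is undisturbed at crop (420–710, 225–255). The arm hides the bin, so I'll check it from the scene camera once I'm above the gauge.

```bash
python3 -m pendant '[{"dp":[-0.738,0.118,0.35],"rotation":[0,0,0.001],"jaw":0.45},{"dp":[-0.738,0.118,0.35],"rotation":[0,0,0.001],"jaw":0.45},{"dp":[-0.738,0.118,0.35],"rotation":[0,0,0.001],"jaw":0.45},{"dp":[-0.738,0.118,0.35],"rotation":[0,0,0.001],"jaw":0.45},{"dp":[-0.738,0.118,0.35],"rotation":[0,0,0.001],"jaw":0.45}]'
python3 - <<'E'
from h import *
for n in("scene","top"):
    c=camera(n);P=pts(c);im=c["image"].astype(int)
    m=(P[...,2]>.010)&(np.hypot(P[...,0]-.5135,P[...,1]-.378)<.066)&(P[...,2]<.055)
    b=m&(im[...,0]-im[...,2]>40);w=m&(im[...,2]>110)
    for k,x in(("brown",b),("white",w)): print(n,k,x.sum(),P[x].mean(0) if x.any() else "")
E
python3 plan.py 0.475 0.096 0.031 0 -8.2
```

```text
time: 13.8
ee_pos: [0.4753, 0.0968, 0.1217]
eef_rot: [0.756, 0.655, 0.001, -0.0]
ft_force: [0.2, -0.1, 0.1]
width: 0.0392
grip_force: 0.0
scene brown 58 [0.508504   0.36188859 0.03150278]
scene white 63 [0.53228076 0.3777518  0.03362125]
top brown 93 [0.50582755 0.35955348 0.03087552]
top white 105 [0.52870919 0.37725807 0.03284179]
dp [-0.0017, -0.0016, 0.604] rot [0.0001, -0.0001, -0.0001] rows~ 1.4
tilted tool z [ 0.    0.64 -0.77]
```

Both pieces are in the bin. Next, grip the gauge.

```bash
python3 -m pendant '[{"dp":[0,0,0.3],"rotation":[0,0,0],"jaw":0.45},{"dp":[0,0,0.55],"rotation":[0,0,0],"jaw":0.45},{"dp":[0,0,0.6],"rotation":[0,0,0],"jaw":0.45},{"dp":[0,0,0.6],"rotation":[0,0,0],"jaw":0.45},{"dp":[0,0,0.6],"rotation":[0,0,0],"jaw":0},{"dp":[0,0,0.6],"rotation":[0,0,0],"jaw":0},{"dp":[0,0,0.6],"rotation":[0,0,0],"jaw":0},{"dp":[0,0,0.6],"rotation":[0,0,0],"jaw":0}]' 40
python3 -m pendant '[{"dp":[0,0,-0.2],"rotation":[0,0,0],"jaw":0},{"dp":[0,0,-0.5],"rotation":[0,0,0],"jaw":0},{"dp":[0,0,-0.8],"rotation":[0,0,0],"jaw":0},{"dp":[0,0,-1],"rotation":[0,0,0],"jaw":0},{"dp":[0,0,-1],"rotation":[0,0,0],"jaw":0},{"dp":[0,0,-1],"rotation":[0,0,0],"jaw":0}]'
cat > gm.py <<'E'
# measure held gauge: 3D points of the stem/handle near the tool, axis line + tip from top & scene
from ray import *
def run():
    out=[]
    for n in("top","scene"):
        s=r.read_state(); Rw=R.from_quat(s["eef_rot"]); t=np.array(s["ee_pos"])
        c=camera(n);P=pts(c);L=Rw.inv().apply((P-t).reshape(-1,3))  # tool frame
        m=(P[...,2].reshape(-1)>.02)&(np.abs(L[:,1])<.03)&(np.abs(L[:,2]+.0187)<.045)&(L[:,0]>-.18)&(L[:,0]<.11)
        q=L[m]; st=q[(q[:,0]<-.065)]
        print(n,len(q),"x range",np.percentile(q[:,0],[0.5,99.5]).round(4),"tipmin",q[:,0].min().round(4))
        if len(st)>15:
            a=np.polyfit(st[:,0],st[:,1],1);b=np.polyfit(st[:,0],st[:,2],1)
            print(" stem n",len(st)," y(x)=",a.round(4)," z(x)=",b.round(4),"y@-.1",np.polyval(a,-.1).round(4),"z@-.1",np.polyval(b,-.1).round(4))
        co=q[(q[:,2]<-.0187-.0115)&(q[:,0]<-.02)&(q[:,0]>-.075)]
        print(" collar pts",len(co), co.mean(0).round(4) if len(co) else "", (co[:,0].min(),co[:,0].max()) if len(co) else "")
if __name__=="__main__": run()
E
python3 gm.py
```

```text
time: 14.9
ee_pos: [0.4754, 0.0947, 0.0317]
eef_rot: [0.757, 0.654, 0.0, 0.0]
ft_force: [-1.1, -0.2, 5.3]
width: 0.0156
grip_force: 40.0
time: 15.65
ee_pos: [0.4743, 0.0944, 0.1801]
eef_rot: [0.757, 0.654, -0.001, -0.0]
ft_force: [-0.4, -0.0, -1.9]
width: 0.0157
grip_force: 40.0
top 299 x range [-0.1491 -0.039 ] tipmin -0.1494
 stem n 201  y(x)= [-0.0023 -0.002 ]  z(x)= [-0.0064 -0.0232] y@-.1 -0.0018 z@-.1 -0.0225
 collar pts 34 [-0.0427  0.0004 -0.0334] (np.float64(-0.04596735667774307), np.float64(-0.03862552709041928))
scene 359 x range [-0.1478  0.0769] tipmin -0.1483
 stem n 141  y(x)= [0.0101 0.0018]  z(x)= [-0.0116 -0.0221] y@-.1 0.0008 z@-.1 -0.0209
 collar pts 0
```

```bash
cat > ins.py <<'E'
import sys
from plan import *
M=np.array([.512,-.202,.140]); O=np.array([-.0445,0,-.018])
def goal(sx,dl=0,dn=0): 
    Rw=Rt(40,1); return M+Rw.apply([-sx,dl,dn])-Rw.apply(O),Rw
if __name__=="__main__":
    s=r.read_state();Rw=R.from_quat(s["eef_rot"]);g=np.array(s["ee_pos"])+Rw.apply(O)
    print("now origin in tube",Rt(40,1).inv().apply(g-M).round(4)*[-1,1,1],"(x down bore, tool y, tool z)")
    for a in sys.argv[1:]:
        p,Rg=goal(float(a));print(a,p.round(4));show(p,Rg,s)
E
python3 ins.py -.14 -.1 0
```

```text
now origin in tube [-0.2311 -0.0399  0.1185] (x down bore, tool y, tool z)
-.14 [ 0.5093 -0.0491  0.2448]
dp [-0.9132, 0.3702, -0.4339] rot [0.0087, 0.1109, -0.025] rows~ 3.8
-.1 [ 0.5099 -0.0798  0.2191]
dp [-1.1147, 0.4038, -0.2625] rot [0.0087, 0.1109, -0.025] rows~ 3.8
0 [ 0.5112 -0.1563  0.1548]
dp [-1.6183, 0.4878, 0.1662] rot [0.0087, 0.1109, -0.025] rows~ 4.1
```

```bash
python3 -m pendant '[{"dp":[0,0.3,-0.5],"rotation":[0,0,0],"jaw":0},{"dp":[-0.3,0.37,-0.6],"rotation":[0.003,0.04,-0.008],"jaw":0},{"dp":[-0.9,0.37,-0.43],"rotation":[0.0087,0.111,-0.025],"jaw":0},{"dp":[-0.9,0.37,-0.43],"rotation":[0.0087,0.111,-0.025],"jaw":0},{"dp":[-0.9,0.37,-0.43],"rotation":[0.0087,0.111,-0.025],"jaw":0},{"dp":[-0.9,0.37,-0.43],"rotation":[0.0087,0.111,-0.025],"jaw":0},{"dp":[-0.9,0.37,-0.43],"rotation":[0.0087,0.111,-0.025],"jaw":0},{"dp":[-0.9,0.37,-0.43],"rotation":[0.0087,0.111,-0.025],"jaw":0}]'
python3 gm.py; python3 ins.py -.14 -.09
python3 - <<'E'
from h import *
a=camera("top");b=camera("scene")
A=cv2.resize(a["image"][160:260,330:470,::-1],(560,400)[::1],interpolation=3)[:300] if 0 else cv2.resize(a["image"][170:245,340:450,::-1],(440,300),interpolation=3)
B=cv2.resize(b["image"][110:230,180:330,::-1],(375,300),interpolation=3)
cv2.imwrite("pics/pre.png",np.hstack([A,B])[:, :815][:, :800])
E
```

```text
time: 16.75
ee_pos: [0.5105, -0.0451, 0.2464]
eef_rot: [0.657, 0.672, 0.24, -0.243]
ft_force: [-0.1, 0.5, -2.4]
width: 0.0158
grip_force: 40.0
top 767 x range [-0.0448  0.0787] tipmin -0.0588
 collar pts 28 [-0.0397  0.0011 -0.0334] (np.float64(-0.04485296591475733), np.float64(-0.036243419755663094))
scene 747 x range [-0.1435  0.0781] tipmin -0.1479
 stem n 32  y(x)= [0.115  0.0171]  z(x)= [-0.0443 -0.0261] y@-.1 0.0056 z@-.1 -0.0217
 collar pts 0  
now origin in tube [-0.1439  0.0013  0.001 ] (x down bore, tool y, tool z)
-.14 [ 0.5093 -0.0491  0.2448]
dp [-0.0256, -0.0078, -0.0069] rot [0.0002, 0.0002, 0.0007] rows~ 0.1
-.09 [ 0.51   -0.0874  0.2127]
dp [-0.359, -0.0092, -0.0065] rot [0.0002, 0.0002, 0.0007] rows~ 0.9
```

View pics/pre.png

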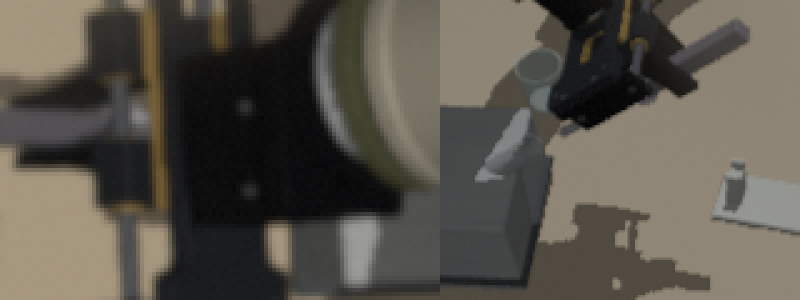

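The gripped gauge points down at the tube mouth, with the stem tip at about (570,128) in the right-hand panel. I'll start inserting.

```bash
python3 -m pendant '[{"dp":[-0.1,-0.008,-0.006],"rotation":[0,0,0],"jaw":0},{"dp":[-0.2,-0.008,-0.006],"rotation":[0,0,0],"jaw":0},{"dp":[-0.28,-0.008,-0.006],"rotation":[0,0,0],"jaw":0},{"dp":[-0.36,-0.008,-0.006],"rotation":[0,0,0],"jaw":0},{"dp":[-0.36,-0.008,-0.006],"rotation":[0,0,0],"jaw":0},{"dp":[-0.36,-0.008,-0.006],"rotation":[0,0,0],"jaw":0}]'; python3 ins.py -.07 -.02
```

```text
time: 17.7
ee_pos: [0.51, -0.0885, 0.2119]
eef_rot: [0.658, 0.67, 0.241, -0.243]
ft_force: [-0.0, -0.3, -1.6]
width: 0.0151
grip_force: 40.0
now origin in tube [-0.0886  0.     -0.0001] (x down bore, tool y, tool z)
-.07 [ 0.5103 -0.1027  0.1998]
dp [-0.1242, 0.0, 0.0006] rot [0.0003, -0.0001, 0.0003] rows~ 0.3
-.02 [ 0.5109 -0.141   0.1677]
dp [-0.4576, -0.0006, 0.0002] rot [0.0003, -0.0001, 0.0003] rows~ 1.1
```

Tip is about 16 mm in with no force. Going deeper.

```bash
python3 -m pendant '[{"dp":[-0.07,0,0],"rotation":[0,0,0],"jaw":0},{"dp":[-0.14,0,0],"rotation":[0,0,0],"jaw":0},{"dp":[-0.2,0,0],"rotation":[0,0,0],"jaw":0},{"dp":[-0.2,0,0],"rotation":[0,0,0],"jaw":0}]';  python3 ins.py -.015
```

```text
time: 18.2
ee_pos: [0.51, -0.1126, 0.1916]
eef_rot: [0.659, 0.67, 0.241, -0.244]
ft_force: [0.2, 0.4, -2.9]
width: 0.0157
grip_force: 40.0
now origin in tube [-0.0572 -0.0004  0.    ] (x down bore, tool y, tool z)
-.015 [ 0.511  -0.1449  0.1645]
dp [-0.2814, 0.0027, -0.0001] rot [0.0003, -0.0002, -0.0] rows~ 0.7
```

```bash
python3 -m pendant '[{"dp":[-0.07,0,0],"rotation":[0,0,0],"jaw":0},{"dp":[-0.14,0.002,0],"rotation":[0,0,0],"jaw":0},{"dp":[-0.21,0.002,0],"rotation":[0,0,0],"jaw":0},{"dp":[-0.28,0.002,0],"rotation":[0,0,0],"jaw":0},{"dp":[-0.28,0.002,0],"rotation":[0,0,0],"jaw":0}]';  python3 ins.py 0
```

```text
time: 18.82
ee_pos: [0.5109, -0.1448, 0.1645]
eef_rot: [0.659, 0.67, 0.241, -0.244]
ft_force: [-0.1, 0.8, -0.4]
width: 0.0157
grip_force: 40.0
now origin in tube [-0.0151 -0.0001  0.0001] (x down bore, tool y, tool z)
0 [ 0.5112 -0.1563  0.1548]
dp [-0.1009, 0.0006, -0.0002] rot [0.0003, -0.0002, -0.0] rows~ 0.2
```

```bash
python3 -m pendant '[{"dp":[-0.03,0,0],"rotation":[0,0,0],"jaw":0},{"dp":[-0.06,0,0],"rotation":[0,0,0],"jaw":0},{"dp":[-0.09,0,0],"rotation":[0,0,0],"jaw":0},{"dp":[-0.1,0,0],"rotation":[0,0,0],"jaw":0},{"dp":[-0.1,0,0],"rotation":[0,0,0],"jaw":0}]';  python3 ins.py 0
python3 -m pendant '[{"dp":[-0.01,0,0],"rotation":[0,0,0],"jaw":0},{"dp":[-0.02,0,0],"rotation":[0,0,0],"jaw":0},{"dp":[-0.02,0,0],"rotation":[0,0,0],"jaw":0}]';  python3 ins.py 0
```

```text
time: 19.45
ee_pos: [0.5114, -0.1554, 0.1557]
eef_rot: [0.658, 0.67, 0.241, -0.243]
ft_force: [-0.1, 0.5, -1.4]
width: 0.0155
grip_force: 40.0
now origin in tube [-0.0013  0.0003 -0.    ] (x down bore, tool y, tool z)
0 [ 0.5112 -0.1563  0.1548]
dp [-0.0086, -0.0016, 0.0003] rot [0.0003, -0.0001, 0.0002] rows~ 0.0
time: 19.82
ee_pos: [0.5115, -0.1553, 0.1555]
eef_rot: [0.657, 0.671, 0.242, -0.245]
ft_force: [-4.2, 8.7, 10.6]
width: 0.0159
grip_force: 40.0
now origin in tube [-0.0011  0.0004  0.0004] (x down bore, tool y, tool z)
0 [ 0.5112 -0.1563  0.1548]
dp [-0.008, -0.0019, -0.0011] rot [0.0, -0.0007, 0.0006] rows~ 0.0
```

It stopped with about 13 N along the bore and no further motion, so the collar is seated. I'll hold briefly, then withdraw straight.

```bash
python3 -m pendant '[{"dp":[-0.01,0,0],"rotation":[0,0,0],"jaw":0},{"dp":[-0.01,0,0],"rotation":[0,0,0],"jaw":0},{"dp":[-0.01,0,0],"rotation":[0,0,0],"jaw":0},{"dp":[-0.01,0,0],"rotation":[0,0,0],"jaw":0}]'; python3 ins.py -.14
python3 -m pendant '[{"dp":[0.1,0,0],"rotation":[0,0,0],"jaw":0},{"dp":[0.25,0,0],"rotation":[0,0,0],"jaw":0},{"dp":[0.4,0,0],"rotation":[0,0,0],"jaw":0},{"dp":[0.55,0,0],"rotation":[0,0,0],"jaw":0},{"dp":[0.7,0,0],"rotation":[0,0,0],"jaw":0},{"dp":[0.85,0,0],"rotation":[0,0,0],"jaw":0},{"dp":[0.96,0,0],"rotation":[0,0,0],"jaw":0},{"dp":[0.96,0,0],"rotation":[0,0,0],"jaw":0}]'; python3 ins.py -.14
python3 - <<'E'
from plan import *
# final pose: tip over tile centre (.645,.0885,.006+.08); gauge pointing -y, yaw 1
Rw=Rt(0,0);tip=np.array([.645,.0885,.086]);p=tip-Rw.apply([-.1495,0,-.018]);print(p.round(4));show(p,Rw)
E
```

```text
time: 20.32
ee_pos: [0.5115, -0.1553, 0.1554]
eef_rot: [0.656, 0.671, 0.242, -0.246]
ft_force: [-6.6, 11.1, 17.0]
width: 0.0149
grip_force: 40.0
now origin in tube [-0.0011  0.0006  0.0005] (x down bore, tool y, tool z)
-.14 [ 0.5093 -0.0491  0.2448]
dp [0.9254, 0.0026, 0.0045] rot [-0.0001, -0.001, 0.0008] rows~ 2.2
time: 21.32
ee_pos: [0.5096, -0.0477, 0.2463]
eef_rot: [0.658, 0.671, 0.241, -0.243]
ft_force: [-0.7, 0.0, -1.3]
width: 0.0155
grip_force: 40.0
now origin in tube [-0.142   0.0004 -0.0003] (x down bore, tool y, tool z)
-.14 [ 0.5093 -0.0491  0.2448]
dp [-0.0135, -0.0018, 0.0017] rot [0.0003, 0.0, 0.0005] rows~ 0.0
[0.645 0.238 0.068]
dp [0.68, 0.9336, 2.1266] rot [-0.0005, -0.1111, 0.003] rows~ 5.8
```

```bash
python3 -m pendant '[{"dp":[0.6,0.3,0],"rotation":[0,-0.03,0],"jaw":0},{"dp":[0.8,0.5,0.3],"rotation":[0,-0.06,0],"jaw":0},{"dp":[0.8,0.5,0.6],"rotation":[0,-0.111,0],"jaw":0},{"dp":[0.8,0.5,0.6],"rotation":[0,-0.111,0],"jaw":0},{"dp":[0.8,0.5,0.6],"rotation":[0,-0.111,0],"jaw":0},{"dp":[0.8,0.5,0.6],"rotation":[0,-0.111,0],"jaw":0},{"dp":[0.8,0.5,0.6],"rotation":[0,-0.111,0],"jaw":0}]'
cat > fin.py <<'E'
from plan import *
Rw=Rt(0,20);tip=np.array([.645,.0885,.098]);p=tip-Rw.apply([-.1495,0,-.018]);print(p.round(4));show(p,Rw)
E
python3 fin.py; python3 gm.py
```

```text
time: 22.2
ee_pos: [0.5823, 0.0993, 0.2537]
eef_rot: [0.703, 0.711, 0.001, 0.0]
ft_force: [0.3, -0.5, -1.1]
width: 0.0157
grip_force: 40.0
[0.5939 0.229  0.08  ]
dp [0.8613, 0.0858, 1.1595] rot [0.0004, -0.0002, -0.0536] rows~ 3.5
top 237 x range [-0.1492 -0.0628] tipmin -0.1494
 stem n 230  y(x)= [ 0.003  -0.0021]  z(x)= [-0.0027 -0.0225] y@-.1 -0.0024 z@-.1 -0.0222
 collar pts 0  
scene 448 x range [-0.148   0.0764] tipmin -0.1487
 stem n 185  y(x)= [-0.0009  0.0009]  z(x)= [-0.0039 -0.0215] y@-.1 0.001 z@-.1 -0.0212
 collar pts 30 [-0.0422  0.0019 -0.0332] (np.float64(-0.04534193572780524), np.float64(-0.03874652152830249))
```

The gauge is still gripped true and level in the tool. Going to the final pose.

```bash
python3 -m pendant '[{"dp":[0.4,0.04,0],"rotation":[0,0,-0.02],"jaw":0},{"dp":[0.86,0.086,0.3],"rotation":[0,0,-0.053],"jaw":0},{"dp":[0.86,0.086,0.6],"rotation":[0,0,-0.053],"jaw":0},{"dp":[0.86,0.086,0.85],"rotation":[0,0,-0.053],"jaw":0},{"dp":[0.86,0.086,1],"rotation":[0,0,-0.053],"jaw":0},{"dp":[0.86,0.086,1],"rotation":[0,0,-0.053],"jaw":0},{"dp":[0.86,0.086,1],"rotation":[0,0,-0.053],"jaw":0}]' >/dev/null
python3 -m pendant '[{"dp":[0,0,0.08],"rotation":[0,0,0],"jaw":0},{"dp":[0,0,0.16],"rotation":[0,0,0],"jaw":0},{"dp":[0,0,0.16],"rotation":[0,0,0],"jaw":0},{"dp":[0,0,0.16],"rotation":[0,0,0],"jaw":0},{"dp":[0,0,0.16],"rotation":[0,0,0],"jaw":0}]'
python3 fin.py; python3 gm.py
python3 - <<'E'
from h import *
c=camera("scene");i=c["image"][150:320,200:520,::-1];cv2.imwrite("pics/fin.png",cv2.resize(i,None,fx=2,fy=2,interpolation=3))
s=r.read_state();print(s["joint_vel"].round(3))
E
```

```text
time: 23.8
ee_pos: [0.5931, 0.2319, 0.0805]
eef_rot: [0.573, 0.819, 0.001, 0.001]
ft_force: [0.5, -0.4, -2.0]
width: 0.0156
grip_force: 40.0
[0.5939 0.229  0.08  ]
dp [-0.0204, -0.0019, 0.003] rot [0.0005, -0.0001, 0.0002] rows~ 0.0
top 272 x range [-0.1478 -0.0283] tipmin -0.1491
 stem n 148  y(x)= [-0.0025 -0.003 ]  z(x)= [ 0.0045 -0.0216] y@-.1 -0.0028 z@-.1 -0.0221
 collar pts 36 [-0.0417 -0.0035 -0.0329] (np.float64(-0.0453673423300329), np.float64(-0.03758505496242675))
scene 393 x range [-0.1474  0.0874] tipmin -0.1491
 stem n 142  y(x)= [-0.0032  0.0005]  z(x)= [ 0.0029 -0.0213] y@-.1 0.0008 z@-.1 -0.0216
 collar pts 31 [-0.0412  0.0011 -0.0327] (np.float64(-0.045429684633414874), np.float64(-0.023437248388066576))
[0.    0.002 0.002 0.001 0.    0.001 0.001]
```

View pics/fin.png

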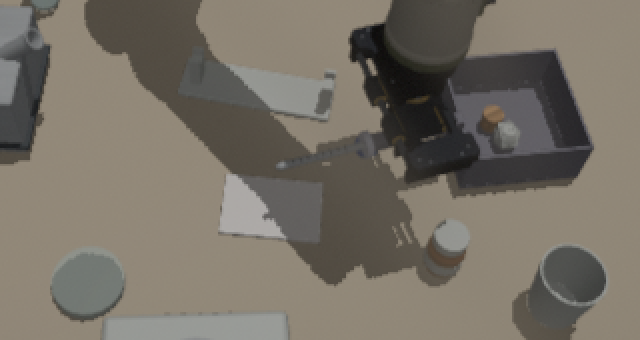

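The view shows the stem level with its tip at (280,165), which parallax from about 9 cm up places over the tile. Both debris pieces are in the bin at (495,115) and (507,135), and the bystanders are untouched. Handing in.

```bash
python3 -c "
from bench import r
print(r.close_job())"
```

```text
the job is handed in; nothing more can be done
None
```

I handed the job in at about 24 s: both debris pieces are in the bin, the gauge was dipped to its collar stop and drawn out, and it is held level about 9 cm above the middle of the tile; no verdict was returned.

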